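Dry lay-up of two staves in the glue-up board

TASK

Lay the two long beech staves dry on the glue-up board, ready for clamping. Take the wide one first: lay it flat along the long fence and push it home into the corner, tight against both fences; then lay the narrow one alongside and push it tight against the wide one with its end tight against the end fence. Leave everything else on the bench where it is.

Things in the scene. Friction and masses are not known exactly. Their poses are not given: they have to be found in the camera images.
- board: glue-up board, fixed: white-coated panel, 260 mm (its x) by 300 mm (its y), on cleats, upper face 38 mm above the bench. Two dark hardwood fences 25 mm high stand on it: the long fence along its +x edge, the end fence along its +y edge; the -x and -y sides are open. Origin: centre of its underside, z up
- corner (a point): point on the panel's upper face where the lines of the fences' inner faces meet, at board (95, 125, 38) mm; axes as the board's: the long fence (30 mm wide, stopping 17 mm short of the end fence for glue relief) runs from it towards -y, the end fence (25 mm wide) towards -x; the panel reaches 225 mm to -x and 275 mm to -y
- wide_stave: loose plain beech stave, 56 mm wide (its x), 170 mm long (its y), 30 mm thick, 0.2 kg, lying flat on the bench; the same either way round; origin at the centre of its underside
- narrow_stave: loose plain beech stave, 36 mm wide (its x), 170 mm long (its y), 30 mm thick, 0.13 kg, lying flat on the bench; the same either way round; origin at the centre of its underside
- offcut: loose short beech offcut, 46 x 85 x 30 mm, same wood as the staves but half as long; not part of the job; origin at its underside
- try_square: loose try square lying flat (190 mm steel blade, 120 mm wooden stock); origin at its underside
- glue_bottle: loose closed white glue bottle standing upright, 66 mm diameter, 205 mm tall; origin at its underside
- clamp_a: loose F-clamp lying flat, 330 mm long, 28 mm thick; origin at its underside
- clamp_b: a second loose F-clamp like clamp_a; origin at its underside
- mallet: loose wooden mallet lying down, 300 mm long, 75 mm tall head; origin at its underside
- tape_measure: loose black tape measure, 80 x 68 x 36 mm; origin at its underside
- sanding_block: loose cork sanding block, 65 x 115 x 36 mm; origin at its underside
Mind the look-alikes: they are no part of the job. What is shaped like the wide_stave but turquoise is not meant.

How it is judged:
By the outcome, as a careful person would: the job done as asked, in the order asked, and still so for the second after the job is handed in, with the robot touching nothing.
It also fails if it takes over 72 s, if anything falls off the work surface, if the arm or the gripper's body presses on something with over 40 N, if the wrist force passes 120 N, or if a joint passes its speed limit or range.

ROBOT

A 7-joint arm with a two-finger parallel gripper is mounted at the origin on the work surface. World frame = base frame: x ahead of the robot, y to its left, z up, the work surface at z = 0. Lengths are in m, angles in rad, forces in N, time in s.
With the tool pointing down it reaches from about 0.425 to 0.925 m from the base axis. Payload 6.8 kg.
Tool frame: the origin (TCP) lies between the finger pads; the fingertips stand 11 mm ahead of it and the grasp point (between the pads) lies 8 mm behind it; z points along the fingers, y is the line along which they close (so a half turn about z gives the same grasp; the last joint's range is limited). The gripper opens to 85 mm and grips with 20 to 120 N. Pads are 22 mm wide; open, the fingers measure 114 mm over their backs; the gripper's body (76 mm by 85 mm) begins 54 mm behind the grasp point. The pads swing forward as they close: fully open they stand 13 mm farther back than shut.
Start: joints at [-1.211, 0.477, 0.022, 1.555, -0.011, 1.109, -0.083], TCP at [0.304, 0.602, 0.242] pointing down, gripper open.
Joint ranges: [-2.96, 2.96], [-0.34, 2.1], [-1.41, 1.46], [0.24, 2.44], [-1.37, 4.51], [0.17, 1.92], [-2.96, 2.96]. Speed limits (rad/s): [2.39, 2.39, 3.14, 3.14, 3.14, 3.14, 3.14].

INTERFACE

Orientations are given as a rotation vector (axis times angle).
In Python, from bench import r gives the robot as it stands.
- The arm moves only by the tool send_rows, never from a script. Its argument "deltas" is a list of rows, each an object of numbers: "dx", "dy", "dz": the shift along the world's x, y, z in mm; "rx", "ry", "rz": the turn, a rotation vector about the world's x, y, z in degrees. A call has 1 to 5 rows; each row is the pose to reach, as a shift and turn from the pose commanded when the call began; what a row does not reach only later rows make up. A row lasts 1/12 s, in which the tool goes at most 41.7 mm and 7.16 degrees, less where a joint would pass 70% of its speed; a pose out of reach is approached as far as the arm can. A call with a gripper value outside its range is refused whole. "jaw" is the finger opening in mm, from 0 to 85.4, set as the call begins (left out, the last holds). The fingers move at their own pace and stop on an object; "newtons" is the grip in N (left out, the last holds). Time passes only in rows, so rows that repeat a pose let the fingers close. It gives the time, the measured TCP pose, the force, the opening and the grip force at its end, in the units of the state.
- r.get_obs(): the state, without advancing time (a new reading comes with each control period).
- r.grab_frame(name): name is "scene" or "side" or "wrist"; returns a dict with "frame" (400x640x3 uint8, blue, green, red), "z_map" (400x640 float32, m along the optical axis (not along the pixel's ray), 0 where there is no reading), "vertical_fov" (degrees; the focal length in pixels is half the picture's height over the tangent of half this angle, whatever the lens; pixels are square), "cx", "cy" (the principal point, pixels), "distortion" ([k1, k2, p1, p2, k3] as OpenCV has them; the pictures are not rectified), "xyz" and "orientation" of the camera in the world. Camera axes: x right, y down, z forward; pixel columns grow to the right and rows downward; lengths in m; the calibration is good to about 2 mm. A picture is of the moment at which its call begins.
- r.hand_in(): hands the job in; it is judged then, once.
The state is a dict: "clock": time; "joints": joint angles; "qvel": joint speeds; "tau": joint torques, N m; "tcp_pos": TCP position; "orientation": TCP orientation; "contact_force": force on the tool from outside, world axes, zero at the start; "moment": the same for the moment, N m; "grip_width": finger opening in m; "gripper_force": force on a finger pad.
Only numpy, scipy, OpenCV 4.12 (cv2) and the standard library are available. Lean on these libraries where they do the work, as an engineer would, in place of code of your own. Each camera call takes 0.05 s, during which the arm holds its last target. There are 200 camera calls.

## Working session

There is one attempt and no reset: what is moved stays moved. The work goes in short steps, Python scripts to look and compute and a tool call to move; the robot and the scene stay as the last step left them, time stands still between calls to the robot, and variables do not carry over. Pictures are saved under pics/ and viewed, at most 10 in all, crops included, and the job is handed in when it is done.

Besides the shell and the picture viewer there is one more tool, called after "Call:" by a JSON object that holds its "op" and its "data", one argument or row to a line. send_rows: Moves the arm, as the interface text tells. Its arguments: {"type":"object","properties":{"deltas":{"type":"array","items":{"type":"object","properties":{"dx":{"type":"number"},"dy":{"type":"number"},"dz":{"type":"number"},"rx":{"type":"number"},"ry":{"type":"number"},"rz":{"type":"number"}}}},"jaw":{"type":"number"},"newtons":{"type":"number"}},"required":["deltas"]}

```bash
mkdir -p pics; cat > h.py <<'E'
import numpy as np, cv2, pickle
from scipy.spatial.transform import Rotation as R
def grab(name,fn=None):
    from bench import r
    d=r.grab_frame(name)
    if fn: cv2.imwrite('pics/'+fn,d['frame'])
    pickle.dump(d,open(name+'.pkl','wb')); return d
def cal(d):
    h=d['frame'].shape[0]; f=h/2/np.tan(np.radians(d['vertical_fov'])/2)
    return np.array([[f,0,d['cx']],[0,f,d['cy']],[0,0,1.]]),np.array(d['distortion'],float),R.from_rotvec(d['orientation']).as_matrix(),np.array(d['xyz'])
def pix(d,uv,z=None):
    "pixels -> world, on plane z or by depth"
    K,D,M,t=cal(d); uv=np.array(uv,float).reshape(-1,2)
    n=cv2.undistortPoints(uv[:,None],K,D)[:,0]; ray=np.c_[n,np.ones(len(n))]
    if z is None: s=np.array([d['z_map'][int(round(v)),int(round(u))] for u,v in uv])
    else: s=(z-t[2])/(ray@M.T)[:,2]
    return (ray*s[:,None])@M.T+t
def cloud(d):
    h,w=d['z_map'].shape; u,v=np.meshgrid(range(w),range(h))
    return pixd(d,np.c_[u.ravel(),v.ravel()]).reshape(h,w,3)
def pixd(d,uv):
    K,D,M,t=cal(d); n=cv2.undistortPoints(uv.astype(float)[:,None],K,D)[:,0]
    return (np.c_[n,np.ones(len(n))]*d['z_map'].ravel()[:,None])@M.T+t
E
python3 - <<'E'
from h import *
for n in('scene','side','wrist'):
    d=grab(n,n+'0.png'); print(n,d['xyz'],d['orientation'],d['vertical_fov'])
from bench import r
print(r.get_obs())
E
```

```text
scene [1.38726245 0.4016425  1.48056438] [-1.5262027  -2.27295182  0.6959955 ] 43.35371671625441
side [ 0.20491132 -1.08271031  1.48397973] [-2.43877143  0.34102371 -0.11573024] 42.664239289074814
wrist [0.24409688 0.63332555 0.37219436] [2.47164713 1.51858687 0.20712584] 66.03619293815984
{'clock': 0.15, 'joints': array([-1.2111062 ,  0.47762863,  0.02233287,  1.55617534, -0.01148812,
        1.10931474, -0.08310754]), 'qvel': array([-0.00102171, -0.0032004 , -0.00024211, -0.00341833,  0.00124871,
       -0.00017128,  0.00025861]), 'tau': array([ 3.11273761e-03, -5.96924686e+01,  1.61038689e+00, -2.81490129e+01,
        1.26256092e-02,  6.61938975e-03,  8.06242497e-06]), 'tcp_pos': array([0.30417439, 0.60210437, 0.24155714]), 'orientation': array([-7.28026226e-01, -3.05584215e+00,  2.16753039e-03]), 'contact_force': array([0.06803703, 0.50955738, 0.27532576]), 'moment': array([ 2.08009743e-06,  1.21619781e-02, -6.06034271e-03]), 'gripper_force': 0.0, 'grip_width': 0.08518011955862785}
```

View pics/scene0.png

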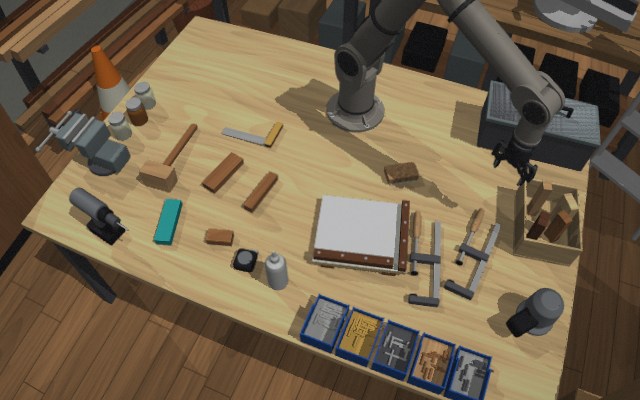

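View pics/side0.png

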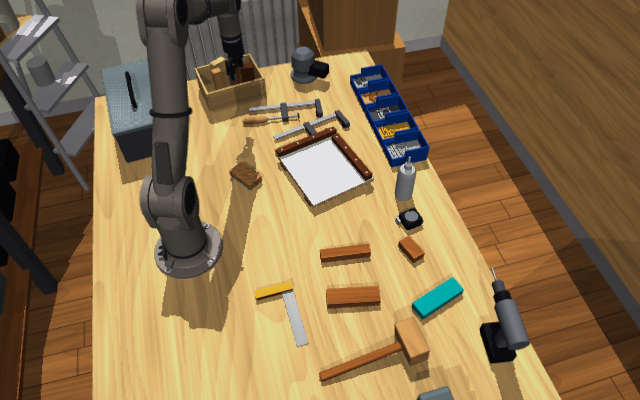

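Scene view: brown block (223,173) and slimmer one (261,191) are the long staves. The short one at (219,237) is the offcut, and the turquoise bar at (168,221) is the look-alike. The board's white panel is at (358,233), with the long fence on its right side (405,235) and the end fence on its lower edge (355,262). Next I measure them and take a confirming crop.

```bash
python3 - <<'E'
from h import *
seeds={'wide':(223,173),'narrow':(261,191),'offcut':(219,237),'turq':(168,221),'panel':(358,233),'lf':(404,235),'ef':(355,262)}
ds={n:pickle.load(open(n+'.pkl','rb')) for n in('scene','side')}
P={n:pix(ds['scene'],[uv])[0] for n,uv in seeds.items()}
for n in P: print(n,P[n].round(4))
for c,d in ds.items():
    C=cloud(d)
    for n in('wide','narrow','offcut','turq','panel'):
        p=P[n]; zr=(0.022,0.04) if n!='panel' else (.031,.046)
        m=((abs(C[...,2]-(zr[0]+zr[1])/2)<(zr[1]-zr[0])/2)&(np.hypot(C[...,0]-p[0],C[...,1]-p[1])<(.2 if n=='panel' else .13))).astype(np.uint8)
        k,l=cv2.connectedComponents(m); 
        # component nearest seed
        dd=np.where(m>0,np.hypot(C[...,0]-p[0],C[...,1]-p[1]),9); i=l.ravel()[dd.argmin()]
        q=C[l==i]; rect=cv2.minAreaRect((q[:,:2]*1000).astype(np.float32))
        print(c,n,np.round(rect[0],1),np.round(rect[1],1),round(rect[2],2),'z',np.median(q[:,2]).round(4),len(q))
f=ds['scene']['frame']; a=cv2.resize(f[140:260,140:300],None,fx=4.5,fy=4.5,interpolation=cv2.INTER_CUBIC); cv2.imwrite('pics/c1.png',a)
b=cv2.resize(f[185:285,300:425],None,fx=5.8,fy=5.8,interpolation=cv2.INTER_CUBIC); cv2.imwrite('pics/c2.png',b)
E
```

```text
wide [ 0.5016 -0.3315  0.0275]
narrow [ 0.5227 -0.1671  0.0293]
offcut [ 0.7452 -0.2163  0.0303]
turq [ 0.7579 -0.4098  0.032 ]
panel [0.5581 0.2077 0.0339]
lf [0.5247 0.3535 0.0611]
ef [0.6712 0.2369 0.0499]
scene wide [ 492.8 -339.1] [ 63.5 174.2] 79.93 z 0.0284 586
scene narrow [ 516.5 -170.5] [ 40.9 176.6] 82.74 z 0.0276 403
scene offcut [ 736.6 -220. ] [51.7 85.8] 17.19 z 0.0301 327
scene turq [ 751.3 -417.5] [173.1  59.4] 16.38 z 0.0291 676
scene panel [552.4 214.1] [264.5 296.3] 14.32 z 0.0371 4539
side wide [ 488.2 -344.6] [ 63.4 170.3] 78.59 z 0.0285 869
side narrow [ 513.7 -176.7] [ 45.2 170.7] 81.46 z 0.0285 483
side offcut [ 735.  -223.9] [50.2 89.1] 15.69 z 0.0286 291
side turq [ 748.4 -423.7] [171.6  59. ] 18.05 z 0.0282 829
side panel [548.6 205.4] [264.3 291.4] 14.39 z 0.0368 3158
```

View pics/c1.png

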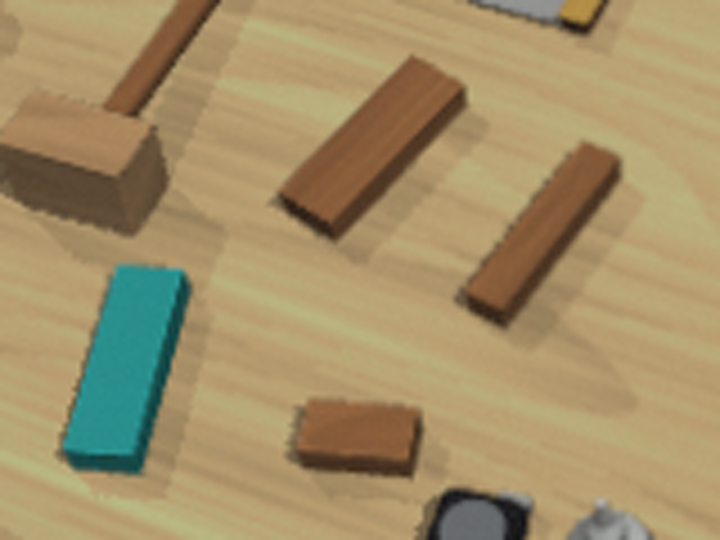

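View pics/c2.png

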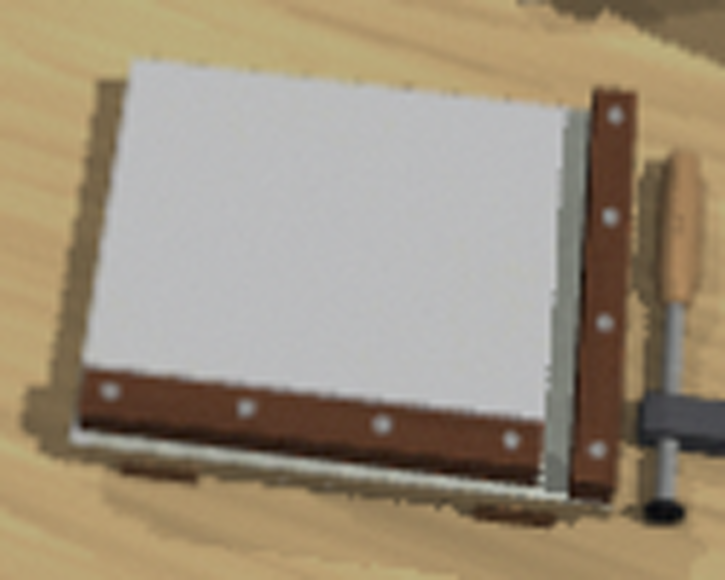

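Crop 1 confirms two long plain staves, wide at (372,147) and slim at (545,235). The short offcut is at (358,437) and the turquoise bar at (127,367). Crop 2 shows the bottom fence, (85,370) to (545,420), stopping short of the right one. So the bottom one is the long fence (world +x side) and the right one is the end fence (world +y side), giving a board yaw of about 14°. I'll move over the board for a wrist view.

Call:
{"op": "send_rows", "data": {
  "deltas": [
    {"dx": 20,"dy": -28,"dz": 6},
    {"dx": 40,"dy": -56,"dz": 12},
    {"dx": 60,"dy": -84,"dz": 18},
    {"dx": 80,"dy": -112,"dz": 24},
    {"dx": 100,"dy": -140,"dz": 30}
  ],
  "jaw": 85
}}

```text
$.deltas[0]: bad value
```

Call:
{"op": "send_rows", "data": {
  "deltas": [
    {"dx": 15,"dy": -34,"dz": 6},
    {"dx": 30,"dy": -68,"dz": 12},
    {"dx": 45,"dy": -102,"dz": 18},
    {"dx": 60,"dy": -136,"dz": 24},
    {"dx": 75,"dy": -170,"dz": 30}
  ]
}}

```text
$.deltas[0]: bad value
```

Call:
{"op": "send_rows", "data": {
  "deltas": [
    {"dx": 8,"dy": -28,"rz": 4},
    {"dx": 16,"dy": -56,"rz": 8},
    {"dx": 24,"dy": -84,"rz": 12},
    {"dx": 32,"dy": -112,"rz": 16},
    {"dx": 32,"dy": -112,"rz": 16}
  ]
}}

```text
$.deltas[0]: bad value
```

```bash
python3 - <<'E'
from h import *
d=grab('wrist'); 
s=pickle.load(open('scene.pkl','rb'))
uv=lambda c:[(300+(x+.5)/5.8-.5,185+(y+.5)/5.8-.5) for x,y in c]
print(pix(s,uv([(85,370),(545,420),(595,90),(577,487)]),.063).round(4))
a=cv2.resize(d['frame'],(800,500)); cv2.imwrite('pics/w1.png',a)
from bench import r; o=r.get_obs(); print(o['clock'],o['tcp_pos'],o['joints'],d['xyz'])
E
```

```text
[[0.6808 0.1012 0.063 ]
 [0.6155 0.3461 0.063 ]
 [0.3965 0.3082 0.063 ]
 [0.648  0.3745 0.063 ]]
0.2 [0.30422111 0.60217849 0.24169535] [-1.21108704  0.47751814  0.02233772  1.5560238  -0.01148527  1.10930668
 -0.08311036] [0.24411964 0.63337119 0.37232415]
```

View pics/w1.png

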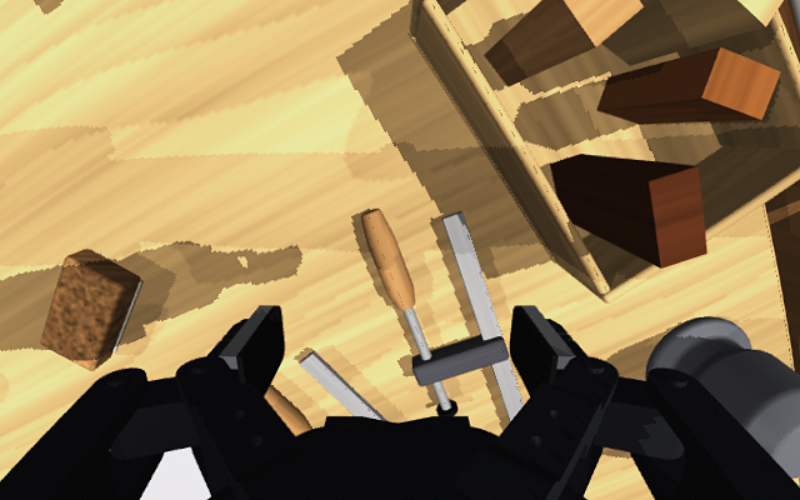

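The rows were refused because every field is needed, so nothing moved. The wrist picture only shows the clamps and the crate. I'll send them again with all fields.

Call:
{"op": "send_rows", "data": {
  "deltas": [
    {"dx": 20,"dy": -28,"dz": 6,"rx": 0,"ry": 0,"rz": 0},
    {"dx": 40,"dy": -56,"dz": 12,"rx": 0,"ry": 0,"rz": 0},
    {"dx": 60,"dy": -84,"dz": 18,"rx": 0,"ry": 0,"rz": 0},
    {"dx": 80,"dy": -112,"dz": 24,"rx": 0,"ry": 0,"rz": 0},
    {"dx": 100,"dy": -140,"dz": 30,"rx": 0,"ry": 0,"rz": 0}
  ],
  "jaw": 85,
  "newtons": 40
}}

```text
clock: 0.62
tcp_pos: [0.4051, 0.4609, 0.2724]
orientation: [-0.728, -3.056, 0.0]
contact_force: [0.5, -1.1, 0.0]
grip_width: 0.0851
gripper_force: 0.0
```

Call:
{"op": "send_rows", "data": {
  "deltas": [
    {"dx": 15,"dy": -34,"dz": 6,"rx": 0,"ry": 0,"rz": 0},
    {"dx": 30,"dy": -68,"dz": 12,"rx": 0,"ry": 0,"rz": 0},
    {"dx": 45,"dy": -102,"dz": 18,"rx": 0,"ry": 0,"rz": 0},
    {"dx": 60,"dy": -136,"dz": 24,"rx": 0,"ry": 0,"rz": 0},
    {"dx": 75,"dy": -170,"dz": 30,"rx": 0,"ry": 0,"rz": 0}
  ]
}}

```text
clock: 1.03
tcp_pos: [0.4797, 0.2906, 0.3026]
orientation: [-0.728, -3.056, -0.0]
contact_force: [-0.1, 0.6, 0.5]
grip_width: 0.085
gripper_force: 0.0
```

```bash
python3 - <<'E'
from h import *
d=grab('wrist'); cv2.imwrite('pics/w2.png',d['frame'])
from bench import r; o=r.get_obs(); print(o['clock'],o['tcp_pos'],o['joints'],d['xyz'])
K,D,M,t=cal(d); print(M[:,2]); print(pix(d,[(0,0),(639,0),(639,250),(0,250)],.04).round(3))
E
```

```text
1.0833 [0.48438958 0.28199864 0.3040541 ] [-0.76944913  0.23187461  0.15407425  1.76821839 -0.0337467   1.14346332
  0.48694468] [0.41959346 0.32172687 0.43336618]
[ 0.24066251 -0.12159719 -0.96296193]
[[ 0.112  0.034  0.04 ]
 [ 0.472  0.747  0.04 ]
 [ 0.817  0.672  0.04 ]
 [ 0.375 -0.197  0.04 ]]
```

View pics/w2.png

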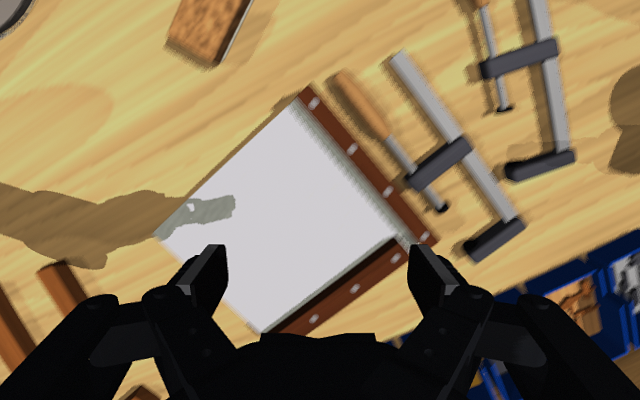

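Wrist view shows the panel corner near (400,238). The long fence inner base runs (263,333) to (398,237), and the end fence inner edge runs (290,103) to (400,237). I'll enlarge this to read edges more exactly.

```bash
python3 - <<'E'
from h import *
d=pickle.load(open('wrist.pkl','rb')); f=d['frame']
cv2.imwrite('pics/w2c.png',cv2.resize(f[75:275,250:450],None,fx=3,fy=3,interpolation=cv2.INTER_CUBIC))
# profiles across the fences: bgr and height along pixel lines
C=cloud(d)
g=cv2.cvtColor(f,cv2.COLOR_BGR2GRAY)
for p,q in [((290,125),(325,100)),((345,200),(390,165)),((375,235),(415,205)),((300,280),(325,320)),((350,240),(385,290)),((375,225),(400,262))]:
    n=int(np.hypot(q[0]-p[0],q[1]-p[1])); L=[(p[0]+(q[0]-p[0])*i/n,p[1]+(q[1]-p[1])*i/n) for i in range(n+1)]
    v=cv2.remap(f[...,2],np.float32([[a for a,b in L]]),np.float32([[b for a,b in L]]),1)[0]
    print(p,q); print(' '.join(map(str,v))); print(' '.join('%d'%(C[int(round(b)),int(round(a)),2]*1000) for a,b in L))
E
```

```text
(290, 125) (325, 100)
207 208 207 208 207 207 202 195 195 192 183 181 167 165 157 145 146 145 135 133 122 120 121 107 107 96 99 111 111 118 115 104 96 93 91 90 88 89 88 92 116 126 134 155
35 36 37 36 37 37 36 37 38 38 37 36 36 36 36 37 36 37 38 35 38 36 37 37 36 62 60 62 61 63 63 62 62 62 63 63 62 61 62 62 62 62 61 62
(345, 200) (390, 165)
207 207 208 207 207 207 206 207 207 207 207 207 207 207 200 193 182 176 173 159 145 138 139 139 135 127 127 119 114 104 98 92 82 83 84 85 85 87 88 89 89 90 90 89 90 104 120 128 144 151 160 168 174 184 185 185 181 169
35 38 36 36 37 36 37 35 36 36 37 37 37 36 37 36 36 36 37 35 37 37 36 35 38 36 36 38 36 37 36 38 62 61 61 62 62 62 63 63 62 62 61 63 61 63 63 61 62 61 61 62 433 0 0 0 0 -2
(375, 235) (415, 205)
207 207 207 207 207 207 207 207 207 207 207 207 207 207 203 192 185 179 173 161 147 141 136 135 129 124 117 112 105 98 95 83 83 85 86 86 88 89 90 90 91 90 89 88 98 117 127 141 150 162 168
36 37 37 36 37 37 37 36 36 38 36 37 36 37 38 37 37 36 37 36 37 38 38 37 37 37 36 38 37 433 36 62 61 61 61 61 61 62 62 62 63 62 61 62 62 62 63 62 61 63 60
(300, 
[... 363 characters left out ...]
 207 207 207 207 207 207 206 208 207 208 208 207 208 209 198 169 142 137 132 91 41 23 23 24 24 22 28 50 74 83 83 83 81 80 81 85 87 90 90 89 88 88 88 87 87 87 113 175 205 208 208 208 208 208 208 208 208 208
35 37 37 37 35 37 38 36 36 36 38 38 37 35 36 36 37 35 37 37 37 36 36 38 44 44 48 52 55 58 61 63 62 63 61 62 62 62 62 61 61 61 61 62 61 63 63 62 62 62 0 0 0 0 0 0 -1 0 0 -1 0 -1
(375, 225) (400, 262)
207 207 207 207 208 207 207 207 207 208 208 208 207 208 202 192 178 159 141 117 65 28 23 24 25 24 25 40 64 80 84 85 84 80 88 113 133 144 150 146 127 99 87 88 88
36 37 38 37 37 37 37 37 35 37 38 37 38 37 37 38 38 36 36 38 41 45 49 49 53 57 61 61 63 63 62 61 62 62 62 63 62 62 62 61 61 61 63 62 62
```

View pics/w2c.png

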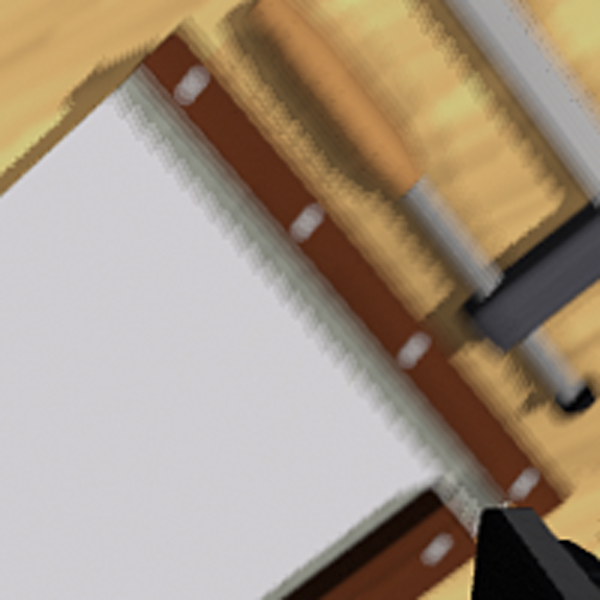

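The crop shows the end fence (brown strip, top right) with its shadow as the grey strip, and the long fence bottom right, with the 17 mm gap at (460,500). The depth profiles give the fence-top inner edges, so I can compute the corner.

```bash
python3 - <<'E'
from h import *
d=pickle.load(open('wrist.pkl','rb'))
def solve(E,L,Lb=None):
    ce,cl=E[:,:2].mean(0),L[:,:2].mean(0)
    de=np.linalg.svd(E[:,:2]-ce)[2][0]; dl=np.linalg.svd(L[:,:2]-cl)[2][0]
    de*=np.sign(de[0]); dl*=np.sign(dl[1])
    s=np.linalg.solve(np.c_[de,-dl],cl-ce)
    print('corner',((ce+s[0]*de)*1e3).round(1),'yaw e,l',np.degrees(np.arctan2(de[1],de[0])).round(2),(np.degrees(np.arctan2(dl[1],dl[0]))-90).round(2))
E=pix(d,[(309.9,110.8),(369.9,180.7),(399.4,216.7)],.063)
solve(E,pix(d,[(315.2,304.3),(367.5,265),(390.1,247.3)],.063))
solve(E,pix(d,[(311.3,298.1),(363.1,258.7),(385.8,241)],.038))
E
```

```text
corner [609.4 363. ] yaw e,l 14.21 14.41
corner [610.7 363.3] yaw e,l 14.21 14.36
```

Call:
{"op": "send_rows", "data": {
  "deltas": [
    {"dx": 2,"dy": -34,"dz": 0,"rx": 0,"ry": 0,"rz": 3},
    {"dx": 5,"dy": -68,"dz": 0,"rx": 0,"ry": 0,"rz": 6},
    {"dx": 7,"dy": -102,"dz": 0,"rx": 0,"ry": 0,"rz": 9},
    {"dx": 9,"dy": -136,"dz": 0,"rx": 0,"ry": 0,"rz": 12},
    {"dx": 11,"dy": -170,"dz": 0,"rx": 0,"ry": 0,"rz": 16}
  ]
}}

```text
clock: 1.5
tcp_pos: [0.4901, 0.121, 0.3023]
orientation: [-0.292, -3.128, -0.0]
contact_force: [0.3, 0.0, 0.4]
grip_width: 0.0848
gripper_force: 0.0
```

Call:
{"op": "send_rows", "data": {
  "deltas": [
    {"dx": 0,"dy": -34,"dz": 0,"rx": 0,"ry": 0,"rz": 0},
    {"dx": 0,"dy": -68,"dz": 0,"rx": 0,"ry": 0,"rz": 0},
    {"dx": 0,"dy": -102,"dz": 0,"rx": 0,"ry": 0,"rz": 0},
    {"dx": 0,"dy": -136,"dz": 0,"rx": 0,"ry": 0,"rz": 0},
    {"dx": 0,"dy": -170,"dz": 0,"rx": 0,"ry": 0,"rz": 0}
  ]
}}

```text
clock: 1.92
tcp_pos: [0.49, -0.049, 0.3024]
orientation: [0.296, 3.127, 0.0]
contact_force: [0.3, 0.7, -0.9]
grip_width: 0.0848
gripper_force: 0.0
```

Call:
{"op": "send_rows", "data": {
  "deltas": [
    {"dx": 0,"dy": -34,"dz": -15,"rx": 0,"ry": 0,"rz": 0},
    {"dx": 0,"dy": -68,"dz": -30,"rx": 0,"ry": 0,"rz": 0},
    {"dx": 0,"dy": -102,"dz": -45,"rx": 0,"ry": 0,"rz": 0},
    {"dx": 0,"dy": -136,"dz": -60,"rx": 0,"ry": 0,"rz": 0},
    {"dx": 0,"dy": -170,"dz": -75,"rx": 0,"ry": 0,"rz": 0}
  ]
}}

```text
clock: 2.33
tcp_pos: [0.4902, -0.2188, 0.2267]
orientation: [0.295, 3.127, 0.0]
contact_force: [1.0, -0.2, 0.6]
grip_width: 0.0849
gripper_force: 0.0
```

Call:
{"op": "send_rows", "data": {
  "deltas": [
    {"dx": 0,"dy": -34,"dz": -15,"rx": 0,"ry": 0,"rz": 0},
    {"dx": 0,"dy": -68,"dz": -30,"rx": 0,"ry": 0,"rz": 0},
    {"dx": 0,"dy": -102,"dz": -40,"rx": 0,"ry": 0,"rz": 0},
    {"dx": 0,"dy": -124,"dz": -50,"rx": 0,"ry": 0,"rz": 0},
    {"dx": 0,"dy": -124,"dz": -50,"rx": 0,"ry": 0,"rz": 0}
  ]
}}

```text
clock: 2.75
tcp_pos: [0.4878, -0.3466, 0.1754]
orientation: [-0.306, -3.124, 0.004]
contact_force: [-0.1, -0.1, -0.1]
grip_width: 0.0849
gripper_force: 0.0
```

```bash
cat >> h.py <<'E'
def rects(d,zlo,zhi,minpx=300):
    C=cloud(d); m=((C[...,2]>zlo)&(C[...,2]<zhi)).astype(np.uint8)
    k,l,st,_=cv2.connectedComponentsWithStats(m)
    for i in range(1,k):
        if st[i,4]>minpx:
            q=C[l==i]; r_=cv2.minAreaRect((q[:,:2]*1000).astype(np.float32)); print(np.round(r_[0],1),np.round(r_[1],1),round(r_[2],2),'box',st[i])
E
python3 - <<'E'
from h import *
d=grab('wrist'); cv2.imwrite('pics/w3.png',d['frame']); rects(d,.024,.036)
from bench import r; o=r.get_obs(); print(o['clock'],o['tcp_pos'],o['orientation'],o['joints'])
E
```

```text
[ 454.5 -550.1] [217.6  26.9] 4.17 box [  53   80  106  208 3922]
[ 515.6 -172.6] [ 38.5 170.7] 82.39 box [ 477   84   55  178 6770]
[ 489.9 -339.1] [ 56.3 170. ] 78.04 box [  295    91    65   178 10684]
[ 576.7 -709.3] [62.1 25.4] 28.6 box [  0 303  43  44 502]
[ 737.3 -198.4] [34.3 42.1] 18.54 box [472 357  34  27 460]
2.8 [ 0.48879661 -0.34386906  0.17602759] [-3.02584365e-01 -3.12445185e+00  1.21655521e-03] [ 0.15833194  0.45151966  0.46173894  1.83343054 -0.24537812  0.91523068
  2.10888261]
```

View pics/w3.png

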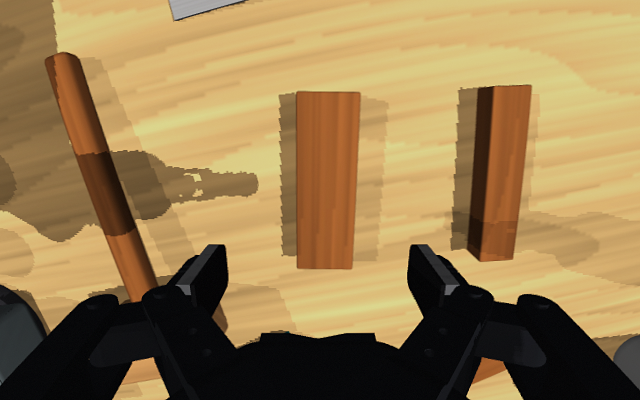

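Wrist view shows the wide stave at (327,180) squarely between the fingers, and the narrow one at (505,172). Measured: wide at (490,-339), narrow at (516,-173). Next I descend and grip.

Call:
{"op": "send_rows", "data": {
  "deltas": [
    {"dx": 0,"dy": 3,"dz": -40,"rx": 0,"ry": 0,"rz": -1},
    {"dx": 0,"dy": 3,"dz": -80,"rx": 0,"ry": 0,"rz": -1},
    {"dx": 0,"dy": 3,"dz": -120,"rx": 0,"ry": 0,"rz": -1},
    {"dx": 0,"dy": 3,"dz": -148,"rx": 0,"ry": 0,"rz": -1},
    {"dx": 0,"dy": 3,"dz": -162,"rx": 0,"ry": 0,"rz": -1}
  ]
}}

```text
clock: 3.22
tcp_pos: [0.4893, -0.3353, 0.0119]
orientation: [-0.319, -3.121, -0.005]
contact_force: [-0.2, -0.2, -0.4]
grip_width: 0.0851
gripper_force: 0.0
```

Call:
{"op": "send_rows", "data": {
  "deltas": [
    {"dx": 0,"dy": 0,"dz": 0,"rx": 0,"ry": 0,"rz": 0},
    {"dx": 0,"dy": 0,"dz": 0,"rx": 0,"ry": 0,"rz": 0},
    {"dx": 0,"dy": 0,"dz": 0,"rx": 0,"ry": 0,"rz": 0},
    {"dx": 0,"dy": 0,"dz": 0,"rx": 0,"ry": 0,"rz": 0},
    {"dx": 0,"dy": 0,"dz": 0,"rx": 0,"ry": 0,"rz": 0}
  ],
  "jaw": 45,
  "newtons": 40
}}

```text
clock: 3.63
tcp_pos: [0.4917, -0.3391, 0.0173]
orientation: [0.323, 3.122, -0.002]
contact_force: [-0.7, 0.0, 5.8]
grip_width: 0.0552
gripper_force: 45.2
```

Call:
{"op": "send_rows", "data": {
  "deltas": [
    {"dx": 0,"dy": 0,"dz": 0,"rx": 0,"ry": 0,"rz": 0},
    {"dx": 0,"dy": 0,"dz": 0,"rx": 0,"ry": 0,"rz": 0},
    {"dx": 0,"dy": 0,"dz": 0,"rx": 0,"ry": 0,"rz": 0}
  ]
}}

```text
clock: 3.88
tcp_pos: [0.4917, -0.3391, 0.0173]
orientation: [0.323, 3.122, -0.001]
contact_force: [-0.6, 0.9, 8.2]
grip_width: 0.0553
gripper_force: 45.6
```

Call:
{"op": "send_rows", "data": {
  "deltas": [
    {"dx": 0,"dy": 0,"dz": 15,"rx": 0,"ry": 0,"rz": 0},
    {"dx": 0,"dy": 0,"dz": 45,"rx": 0,"ry": 0,"rz": 0},
    {"dx": 0,"dy": 0,"dz": 80,"rx": 0,"ry": 0,"rz": 0},
    {"dx": 0,"dy": 0,"dz": 115,"rx": 0,"ry": 0,"rz": 0},
    {"dx": 0,"dy": 10,"dz": 150,"rx": 0,"ry": 0,"rz": 0}
  ]
}}

```text
clock: 4.3
tcp_pos: [0.4896, -0.3304, 0.1677]
orientation: [0.327, 3.124, -0.003]
contact_force: [0.3, 0.8, -1.3]
grip_width: 0.0552
gripper_force: 44.4
```

Call:
{"op": "send_rows", "data": {
  "deltas": [
    {"dx": 5,"dy": 32,"dz": 0,"rx": 0,"ry": 0,"rz": -5},
    {"dx": 10,"dy": 64,"dz": 0,"rx": 0,"ry": 0,"rz": -10},
    {"dx": 15,"dy": 96,"dz": 0,"rx": 0,"ry": 0,"rz": -15},
    {"dx": 20,"dy": 128,"dz": 0,"rx": 0,"ry": 0,"rz": -20},
    {"dx": 25,"dy": 160,"dz": 0,"rx": 0,"ry": 0,"rz": -25}
  ]
}}

```text
clock: 4.72
tcp_pos: [0.5154, -0.1669, 0.1661]
orientation: [0.998, 2.978, 0.001]
contact_force: [1.2, 0.3, -2.3]
grip_width: 0.0554
gripper_force: 44.4
```

Call:
{"op": "send_rows", "data": {
  "deltas": [
    {"dx": 5,"dy": 34,"dz": 0,"rx": 0,"ry": 0,"rz": -5},
    {"dx": 10,"dy": 68,"dz": 0,"rx": 0,"ry": 0,"rz": -10},
    {"dx": 15,"dy": 102,"dz": 0,"rx": 0,"ry": 0,"rz": -15},
    {"dx": 20,"dy": 136,"dz": 0,"rx": 0,"ry": 0,"rz": -20},
    {"dx": 25,"dy": 170,"dz": 0,"rx": 0,"ry": 0,"rz": -25}
  ]
}}

```text
clock: 5.13
tcp_pos: [0.5403, 0.0033, 0.166]
orientation: [1.619, 2.692, 0.002]
contact_force: [0.7, 0.1, -2.3]
grip_width: 0.0553
gripper_force: 44.4
```

Call:
{"op": "send_rows", "data": {
  "deltas": [
    {"dx": 5,"dy": 34,"dz": 0,"rx": 0,"ry": 0,"rz": -4},
    {"dx": 10,"dy": 68,"dz": 0,"rx": 0,"ry": 0,"rz": -8},
    {"dx": 15,"dy": 102,"dz": 0,"rx": 0,"ry": 0,"rz": -12},
    {"dx": 20,"dy": 136,"dz": 0,"rx": 0,"ry": 0,"rz": -14},
    {"dx": 25,"dy": 170,"dz": 0,"rx": 0,"ry": 0,"rz": -14}
  ]
}}

```text
clock: 5.55
tcp_pos: [0.5652, 0.1735, 0.1659]
orientation: [-1.932, -2.477, -0.001]
contact_force: [0.4, -0.1, -0.9]
grip_width: 0.0553
gripper_force: 44.4
```

Call:
{"op": "send_rows", "data": {
  "deltas": [
    {"dx": 5,"dy": 34,"dz": 0,"rx": 0,"ry": 0,"rz": 0},
    {"dx": 10,"dy": 64,"dz": -15,"rx": 0,"ry": 0,"rz": 0},
    {"dx": 13,"dy": 81,"dz": -35,"rx": 0,"ry": 0,"rz": 0},
    {"dx": 13,"dy": 81,"dz": -50,"rx": 0,"ry": 0,"rz": 0},
    {"dx": 13,"dy": 81,"dz": -50,"rx": 0,"ry": 0,"rz": 0}
  ]
}}

```text
clock: 5.97
tcp_pos: [0.5759, 0.254, 0.1125]
orientation: [-1.924, -2.48, 0.006]
contact_force: [-0.5, -0.8, -1.5]
grip_width: 0.0551
gripper_force: 44.3
```

```bash
python3 - <<'E'
from h import *
from bench import r; o=r.get_obs(); print(o['clock'],o['tcp_pos'],o['orientation'],o['joints'].round(2),o['contact_force'])
d=grab('wrist'); cv2.imwrite('pics/w4.png',d['frame']); C=cloud(d)
rects(d,.085,.12)
E
```

```text
5.9667 [0.57588841 0.25401764 0.1125093 ] [-1.92409585 -2.4801749   0.00641177] [-0.95  0.62  0.61  1.8  -0.46  0.86  0.13] [-0.51022747 -0.75884823 -1.5237339 ]
```

View pics/w4.png

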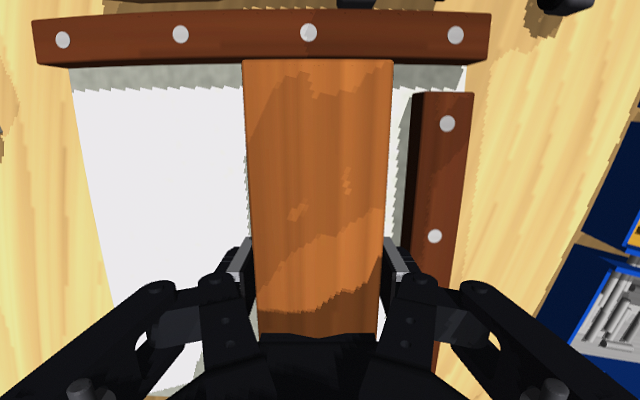

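Wrist view shows the held stave over the panel, square to the end fence (top, row 40) and clear of the long fence (right, column 440). I lower it now.

Call:
{"op": "send_rows", "data": {
  "deltas": [
    {"dx": 0,"dy": 0,"dz": -20,"rx": 0,"ry": 0,"rz": 0},
    {"dx": 0,"dy": 0,"dz": -40,"rx": 0,"ry": 0,"rz": 0},
    {"dx": 0,"dy": 0,"dz": -50,"rx": 0,"ry": 0,"rz": 0},
    {"dx": 0,"dy": 0,"dz": -55,"rx": 0,"ry": 0,"rz": 0},
    {"dx": 0,"dy": 0,"dz": -57,"rx": 0,"ry": 0,"rz": 0}
  ]
}}

```text
clock: 6.43
tcp_pos: [0.5786, 0.2518, 0.0587]
orientation: [1.931, 2.478, -0.0]
contact_force: [-0.2, 0.4, -0.9]
grip_width: 0.0552
gripper_force: 44.4
```

Call:
{"op": "send_rows", "data": {
  "deltas": [
    {"dx": 0,"dy": 0,"dz": 0,"rx": 0,"ry": 0,"rz": 0},
    {"dx": 0,"dy": 0,"dz": -1,"rx": 0,"ry": 0,"rz": 0},
    {"dx": 0,"dy": 0,"dz": -1,"rx": 0,"ry": 0,"rz": 0}
  ]
}}

```text
clock: 6.68
tcp_pos: [0.579, 0.2526, 0.0582]
orientation: [1.93, 2.478, 0.002]
contact_force: [0.8, -1.3, -1.4]
grip_width: 0.0553
gripper_force: 44.4
```

Call:
{"op": "send_rows", "data": {
  "deltas": [
    {"dx": 0,"dy": 0,"dz": -1,"rx": 0,"ry": 0,"rz": 0},
    {"dx": 0,"dy": 0,"dz": -2,"rx": 0,"ry": 0,"rz": 0},
    {"dx": 0,"dy": 0,"dz": -3,"rx": 0,"ry": 0,"rz": 0},
    {"dx": 0,"dy": 0,"dz": -3,"rx": 0,"ry": 0,"rz": 0}
  ]
}}

```text
clock: 7.02
tcp_pos: [0.5786, 0.2527, 0.0553]
orientation: [-1.93, -2.479, -0.001]
contact_force: [-2.2, -0.2, 7.1]
grip_width: 0.0551
gripper_force: 45.4
```

Call:
{"op": "send_rows", "data": {
  "deltas": [
    {"dx": 0,"dy": 0,"dz": 0,"rx": 0,"ry": 0,"rz": 0},
    {"dx": 0,"dy": 0,"dz": 0,"rx": 0,"ry": 0,"rz": 0},
    {"dx": 0,"dy": 0,"dz": 0,"rx": 0,"ry": 0,"rz": 0},
    {"dx": 0,"dy": 0,"dz": 2,"rx": 0,"ry": 0,"rz": 0}
  ],
  "jaw": 68
}}

```text
clock: 7.35
tcp_pos: [0.5782, 0.2524, 0.056]
orientation: [-1.93, -2.479, 0.001]
contact_force: [0.1, -0.1, 0.1]
grip_width: 0.0675
gripper_force: 0.0
```

Call:
{"op": "send_rows", "data": {
  "deltas": [
    {"dx": 0,"dy": 0,"dz": 15,"rx": 0,"ry": 0,"rz": 0},
    {"dx": 0,"dy": 0,"dz": 45,"rx": 0,"ry": 0,"rz": 0},
    {"dx": 0,"dy": 0,"dz": 55,"rx": 0,"ry": 0,"rz": 0},
    {"dx": -29,"dy": -7.5,"dz": 55,"rx": 0,"ry": 0,"rz": 0},
    {"dx": -60,"dy": -15,"dz": 55,"rx": 0,"ry": 0,"rz": 0}
  ]
}}

```text
clock: 7.77
tcp_pos: [0.5202, 0.2377, 0.1133]
orientation: [1.929, 2.476, 0.007]
contact_force: [-0.2, -0.1, -0.1]
grip_width: 0.0677
gripper_force: 0.0
```

Call:
{"op": "send_rows", "data": {
  "deltas": [
    {"dx": 0,"dy": 0,"dz": 0,"rx": 0,"ry": 0,"rz": 0},
    {"dx": 0,"dy": 0,"dz": 0,"rx": 0,"ry": 0,"rz": 0},
    {"dx": 0,"dy": 0,"dz": 0,"rx": 0,"ry": 0,"rz": 0},
    {"dx": 0,"dy": 0,"dz": 0,"rx": 0,"ry": 0,"rz": 0}
  ],
  "jaw": 0
}}

```text
clock: 8.1
tcp_pos: [0.5197, 0.238, 0.112]
orientation: [1.929, 2.478, 0.003]
contact_force: [1.0, 0.1, -0.2]
grip_width: 0.0197
gripper_force: 0.0
```

```bash
python3 - <<'E'
from h import *
from bench import r; o=r.get_obs(); print(o['clock'],o['tcp_pos'],o['orientation'],o['grip_width'],o['contact_force'])
d=grab('wrist'); cv2.imwrite('pics/w5.png',d['frame'])
rects(d,.058,.074)
E
```

```text
8.1 [0.51971833 0.23803486 0.11196969] [1.92914795 2.47820407 0.00274512] 0.01973200579353662 [ 0.95044097  0.0739627  -0.24022172]
[515.3 352.1] [261.   25.8] 14.07 box [  122     5   465    57 22561]
[574.  274.4] [ 56.6 130.2] 14.47 box [  368    76   110   212 18949]
[648.8 271.4] [ 32.1 163. ] 14.28 box [  482    89    87   238 10614]
```

Call:
{"op": "send_rows", "data": {
  "deltas": [
    {"dx": 0,"dy": 0,"dz": -15,"rx": 0,"ry": 0,"rz": 0},
    {"dx": 0,"dy": 0,"dz": -40,"rx": 0,"ry": 0,"rz": 0},
    {"dx": 0,"dy": 0,"dz": -55,"rx": 0,"ry": 0,"rz": 0},
    {"dx": 0,"dy": 0,"dz": -57,"rx": 0,"ry": 0,"rz": 0}
  ]
}}

```text
clock: 8.48
tcp_pos: [0.5175, 0.237, 0.0518]
orientation: [-1.929, -2.478, 0.006]
contact_force: [0.1, -0.5, -1.1]
grip_width: 0.0001
gripper_force: 0.0
```

Call:
{"op": "send_rows", "data": {
  "deltas": [
    {"dx": 10,"dy": 2.5,"dz": 0,"rx": 0,"ry": 0,"rz": 0},
    {"dx": 16,"dy": 4,"dz": 0,"rx": 0,"ry": 0,"rz": 0},
    {"dx": 20,"dy": 5,"dz": 0,"rx": 0,"ry": 0,"rz": 0},
    {"dx": 24,"dy": 6,"dz": 0,"rx": 0,"ry": 0,"rz": 0},
    {"dx": 28,"dy": 7,"dz": 0,"rx": 0,"ry": 0,"rz": 0}
  ]
}}

```text
clock: 8.9
tcp_pos: [0.547, 0.2447, 0.055]
orientation: [-1.93, -2.479, -0.001]
contact_force: [-2.1, -0.1, 2.0]
grip_width: 0.0
gripper_force: 1.1
```

Call:
{"op": "send_rows", "data": {
  "deltas": [
    {"dx": 4,"dy": 1,"dz": 0,"rx": 0,"ry": 0,"rz": 0},
    {"dx": 8,"dy": 2,"dz": 0,"rx": 0,"ry": 0,"rz": 0},
    {"dx": 11,"dy": 2.8,"dz": 0,"rx": 0,"ry": 0,"rz": 0},
    {"dx": 13,"dy": 3.3,"dz": 0,"rx": 0,"ry": 0,"rz": 0},
    {"dx": 14,"dy": 3.6,"dz": 0,"rx": 0,"ry": 0,"rz": 0}
  ]
}}

```text
clock: 9.32
tcp_pos: [0.5606, 0.2481, 0.0543]
orientation: [1.93, 2.479, 0.0]
contact_force: [-2.2, -1.1, 2.5]
grip_width: -0.0002
gripper_force: 1.2
```

Call:
{"op": "send_rows", "data": {
  "deltas": [
    {"dx": 1.5,"dy": 0.4,"dz": 0,"rx": 0,"ry": 0,"rz": 0},
    {"dx": 3,"dy": 0.8,"dz": 0,"rx": 0,"ry": 0,"rz": 0},
    {"dx": 4,"dy": 1,"dz": 0,"rx": 0,"ry": 0,"rz": 0},
    {"dx": 5,"dy": 1.3,"dz": 0,"rx": 0,"ry": 0,"rz": 0},
    {"dx": 5,"dy": 1.3,"dz": 0,"rx": 0,"ry": 0,"rz": 0}
  ]
}}

```text
clock: 9.73
tcp_pos: [0.5657, 0.2495, 0.0543]
orientation: [1.93, 2.479, 0.0]
contact_force: [-0.9, 0.2, 0.2]
grip_width: 0.0001
gripper_force: 0.3
```

Call:
{"op": "send_rows", "data": {
  "deltas": [
    {"dx": 1,"dy": 0.25,"dz": 0,"rx": 0,"ry": 0,"rz": 0},
    {"dx": 2,"dy": 0.5,"dz": 0,"rx": 0,"ry": 0,"rz": 0},
    {"dx": 3,"dy": 0.75,"dz": 0,"rx": 0,"ry": 0,"rz": 0},
    {"dx": 3,"dy": 0.75,"dz": 0,"rx": 0,"ry": 0,"rz": 0}
  ]
}}

```text
clock: 10.07
tcp_pos: [0.5664, 0.2498, 0.0541]
orientation: [-1.928, -2.476, 0.005]
contact_force: [-8.4, -0.9, 6.5]
grip_width: 0.0003
gripper_force: 4.3
```

Call:
{"op": "send_rows", "data": {
  "deltas": [
    {"dx": -12,"dy": -3,"dz": 0,"rx": 0,"ry": 0,"rz": 0},
    {"dx": -12,"dy": -3,"dz": 30,"rx": 0,"ry": 0,"rz": 0},
    {"dx": -12,"dy": -3,"dz": 60,"rx": 0,"ry": 0,"rz": 0},
    {"dx": 8,"dy": -27,"dz": 60,"rx": 0,"ry": 0,"rz": 0},
    {"dx": 28,"dy": -52,"dz": 60,"rx": 0,"ry": 0,"rz": 0}
  ]
}}

```text
clock: 10.48
tcp_pos: [0.5977, 0.2013, 0.1164]
orientation: [1.922, 2.484, 0.008]
contact_force: [1.6, 0.2, -0.9]
grip_width: 0.0001
gripper_force: 0.0
```

Call:
{"op": "send_rows", "data": {
  "deltas": [
    {"dx": 20,"dy": -24,"dz": 0,"rx": 0,"ry": 0,"rz": 0},
    {"dx": 40,"dy": -48,"dz": 0,"rx": 0,"ry": 0,"rz": 0},
    {"dx": 40,"dy": -48,"dz": -20,"rx": 0,"ry": 0,"rz": 0},
    {"dx": 40,"dy": -48,"dz": -45,"rx": 0,"ry": 0,"rz": 0},
    {"dx": 40,"dy": -48,"dz": -60,"rx": 0,"ry": 0,"rz": 0}
  ]
}}

```text
clock: 10.9
tcp_pos: [0.6364, 0.1494, 0.0526]
orientation: [-1.931, -2.478, 0.001]
contact_force: [-1.7, 0.6, -0.2]
grip_width: -0.0001
gripper_force: 0.0
```

Call:
{"op": "send_rows", "data": {
  "deltas": [
    {"dx": -2,"dy": 8,"dz": 0,"rx": 0,"ry": 0,"rz": 0},
    {"dx": -4,"dy": 16,"dz": 0,"rx": 0,"ry": 0,"rz": 0},
    {"dx": -5,"dy": 20,"dz": 0,"rx": 0,"ry": 0,"rz": 0},
    {"dx": -6,"dy": 24,"dz": 0,"rx": 0,"ry": 0,"rz": 0},
    {"dx": -6,"dy": 24,"dz": 0,"rx": 0,"ry": 0,"rz": 0}
  ]
}}

```text
clock: 11.32
tcp_pos: [0.6307, 0.1763, 0.0555]
orientation: [1.927, 2.481, 0.003]
contact_force: [0.7, 0.9, 0.3]
grip_width: 0.0
gripper_force: 0.0
```

Call:
{"op": "send_rows", "data": {
  "deltas": [
    {"dx": -0.5,"dy": 2,"dz": 0,"rx": 0,"ry": 0,"rz": 0},
    {"dx": -1,"dy": 4,"dz": 0,"rx": 0,"ry": 0,"rz": 0},
    {"dx": -1.3,"dy": 5,"dz": 0,"rx": 0,"ry": 0,"rz": 0},
    {"dx": -1.5,"dy": 6,"dz": 0,"rx": 0,"ry": 0,"rz": 0},
    {"dx": -1.5,"dy": 6,"dz": 0,"rx": 0,"ry": 0,"rz": 0}
  ]
}}

```text
clock: 11.73
tcp_pos: [0.6292, 0.1799, 0.0546]
orientation: [1.93, 2.478, 0.001]
contact_force: [0.7, -0.8, 1.3]
grip_width: 0.0002
gripper_force: 0.8
```

Call:
{"op": "send_rows", "data": {
  "deltas": [
    {"dx": -0.2,"dy": 1,"dz": 0,"rx": 0,"ry": 0,"rz": 0},
    {"dx": -0.5,"dy": 2,"dz": 0,"rx": 0,"ry": 0,"rz": 0},
    {"dx": -0.5,"dy": 2,"dz": 0,"rx": 0,"ry": 0,"rz": 0}
  ]
}}

```text
clock: 11.98
tcp_pos: [0.6287, 0.1812, 0.0544]
orientation: [1.93, 2.477, -0.001]
contact_force: [1.0, -4.0, 1.0]
grip_width: 0.0001
gripper_force: 2.2
```

Call:
{"op": "send_rows", "data": {
  "deltas": [
    {"dx": -0.2,"dy": 1,"dz": 0,"rx": 0,"ry": 0,"rz": 0},
    {"dx": -0.5,"dy": 2,"dz": 0,"rx": 0,"ry": 0,"rz": 0},
    {"dx": -0.5,"dy": 2,"dz": 0,"rx": 0,"ry": 0,"rz": 0}
  ]
}}

```text
clock: 12.23
tcp_pos: [0.6287, 0.1812, 0.0545]
orientation: [1.931, 2.474, -0.002]
contact_force: [2.4, -8.7, -0.8]
grip_width: 0.0001
gripper_force: 4.1
```

Call:
{"op": "send_rows", "data": {
  "deltas": [
    {"dx": 2,"dy": -8,"dz": 0,"rx": 0,"ry": 0,"rz": 0},
    {"dx": 3,"dy": -12,"dz": 30,"rx": 0,"ry": 0,"rz": 0},
    {"dx": 3,"dy": -12,"dz": 65,"rx": 0,"ry": 0,"rz": 0},
    {"dx": 3,"dy": -12,"dz": 100,"rx": 0,"ry": 0,"rz": 0},
    {"dx": -10,"dy": -12,"dz": 130,"rx": 0,"ry": 0,"rz": 0}
  ]
}}

```text
clock: 12.65
tcp_pos: [0.6193, 0.1727, 0.1863]
orientation: [1.929, 2.478, 0.003]
contact_force: [0.3, 1.1, 0.7]
grip_width: 0.0002
gripper_force: 0.0
```

```bash
python3 - <<'E'
from h import *
d=grab('wrist'); cv2.imwrite('pics/w6.png',d['frame']); rects(d,.058,.0655); rects(d,.0655,.074)
E
```

```text
[662.5 217.7] [ 31.1 234.5] 14.19 box [ 357    0   50  280 9863]
[608.8 255.4] [ 56.5 130.9] 14.3 box [  291     0    77   175 12403]
```

View pics/w6.png

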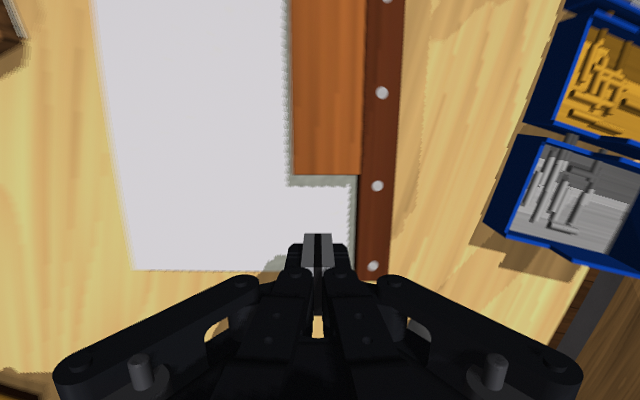

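Call:
{"op": "send_rows", "data": {
  "deltas": [
    {"dx": -10,"dy": -34,"dz": 0,"rx": 0,"ry": 0,"rz": 6.6},
    {"dx": -20,"dy": -68,"dz": 0,"rx": 0,"ry": 0,"rz": 13.2},
    {"dx": -30,"dy": -102,"dz": 0,"rx": 0,"ry": 0,"rz": 19.8},
    {"dx": -40,"dy": -136,"dz": 0,"rx": 0,"ry": 0,"rz": 26.4},
    {"dx": -50,"dy": -170,"dz": 0,"rx": 0,"ry": 0,"rz": 33}
  ],
  "jaw": 66
}}

```text
clock: 13.12
tcp_pos: [0.5668, 0.0018, 0.184]
orientation: [-1.135, -2.928, -0.002]
contact_force: [0.1, -0.7, 0.7]
grip_width: 0.0605
gripper_force: 0.0
```

Call:
{"op": "send_rows", "data": {
  "deltas": [
    {"dx": -12,"dy": -34,"dz": 0,"rx": 0,"ry": 0,"rz": 7},
    {"dx": -24,"dy": -68,"dz": 0,"rx": 0,"ry": 0,"rz": 14},
    {"dx": -36,"dy": -102,"dz": 0,"rx": 0,"ry": 0,"rz": 21},
    {"dx": -48,"dy": -136,"dz": 0,"rx": 0,"ry": 0,"rz": 28},
    {"dx": -52,"dy": -170,"dz": 0,"rx": 0,"ry": 0,"rz": 34}
  ]
}}

```text
clock: 13.53
tcp_pos: [0.5138, -0.1684, 0.184]
orientation: [-0.231, -3.131, -0.003]
contact_force: [-0.0, -0.7, 0.2]
grip_width: 0.0658
gripper_force: 0.0
```

Call:
{"op": "send_rows", "data": {
  "deltas": [
    {"dx": 0,"dy": -4,"dz": 0,"rx": 0,"ry": 0,"rz": 0},
    {"dx": 0,"dy": -4,"dz": 0,"rx": 0,"ry": 0,"rz": 0}
  ]
}}

```text
clock: 13.7
tcp_pos: [0.515, -0.1742, 0.1843]
orientation: [0.25, 3.132, 0.001]
contact_force: [-0.3, 0.3, 0.3]
grip_width: 0.066
gripper_force: 0.0
```

```bash
python3 - <<'E'
from h import *
d=grab('wrist'); cv2.imwrite('pics/w7.png',d['frame']); rects(d,.026,.036)
from bench import r; o=r.get_obs(); p=o['orientation']; print(o['clock'],o['tcp_pos'],2*np.degrees(np.arctan2(p[1],p[0]))-90,o['grip_width'],o['joints'].round(2))
E
```

```text
[565.6  75.8] [100.7 283. ] 81.82 box [ 537   47  103  268 1922]
[ 514.9 -172.3] [ 36.2 170. ] 82.32 box [ 297   90   42  174 6513]
[ 580.8 -507.2] [112.5  39.3] 42.66 box [  0 246  75  82 753]
[ 744.  -412.6] [37.7 61.7] 43.17 box [135 368  42  32 746]
13.75 [ 0.51565276 -0.17185327  0.18409367] -278.9630918421036 0.06654466745059484 [-0.17  0.35  0.47  1.95 -0.2   0.88  1.82]
```

The picture shows the wide stave (328,88) flush along the long fence; the rectangle fits agree (yaw 14.3° vs 14.2°, gap about 0). The tool is now right over the narrow stave at (515,-172), so I descend and grip.

Call:
{"op": "send_rows", "data": {
  "deltas": [
    {"dx": -0.5,"dy": 0,"dz": -40,"rx": 0,"ry": 0,"rz": 1.3},
    {"dx": -0.5,"dy": 0,"dz": -80,"rx": 0,"ry": 0,"rz": 1.3},
    {"dx": -0.5,"dy": 0,"dz": -120,"rx": 0,"ry": 0,"rz": 1.3},
    {"dx": -0.5,"dy": 0,"dz": -155,"rx": 0,"ry": 0,"rz": 1.3},
    {"dx": -0.5,"dy": 0,"dz": -168,"rx": 0,"ry": 0,"rz": 1.3}
  ]
}}

```text
clock: 14.17
tcp_pos: [0.5131, -0.168, 0.0117]
orientation: [-0.201, -3.128, -0.004]
contact_force: [0.1, -0.5, -0.8]
grip_width: 0.0659
gripper_force: 0.0
```

Call:
{"op": "send_rows", "data": {
  "deltas": [
    {"dx": 0,"dy": 0,"dz": 0,"rx": 0,"ry": 0,"rz": 0},
    {"dx": 0,"dy": 0,"dz": 0,"rx": 0,"ry": 0,"rz": 0},
    {"dx": 0,"dy": 0,"dz": 0,"rx": 0,"ry": 0,"rz": 0},
    {"dx": 0,"dy": 0,"dz": 0,"rx": 0,"ry": 0,"rz": 0},
    {"dx": 0,"dy": 0,"dz": 0,"rx": 0,"ry": 0,"rz": 0}
  ],
  "jaw": 26,
  "newtons": 40
}}

```text
clock: 14.58
tcp_pos: [0.5166, -0.1719, 0.018]
orientation: [0.205, 3.132, -0.0]
contact_force: [-0.4, 0.4, -1.4]
grip_width: 0.035
gripper_force: 40.8
```

Call:
{"op": "send_rows", "data": {
  "deltas": [
    {"dx": 0,"dy": 0,"dz": 0,"rx": 0,"ry": 0,"rz": 0},
    {"dx": 0,"dy": 0,"dz": 0,"rx": 0,"ry": 0,"rz": 0}
  ]
}}

```text
clock: 14.75
tcp_pos: [0.5165, -0.1719, 0.0178]
orientation: [0.205, 3.132, 0.0]
contact_force: [-1.3, 0.8, 7.8]
grip_width: 0.0358
gripper_force: 42.1
```

Call:
{"op": "send_rows", "data": {
  "deltas": [
    {"dx": 0,"dy": 0,"dz": 15,"rx": 0,"ry": 0,"rz": 0},
    {"dx": 0,"dy": 0,"dz": 45,"rx": 0,"ry": 0,"rz": 0},
    {"dx": 0,"dy": 0,"dz": 80,"rx": 0,"ry": 0,"rz": 0},
    {"dx": 0,"dy": 0,"dz": 115,"rx": 0,"ry": 0,"rz": 0},
    {"dx": 0,"dy": 10,"dz": 150,"rx": 0,"ry": 0,"rz": 0}
  ]
}}

```text
clock: 15.17
tcp_pos: [0.5147, -0.1639, 0.1683]
orientation: [0.211, 3.134, -0.002]
contact_force: [1.1, 0.3, -0.6]
grip_width: 0.0354
gripper_force: 40.9
```

Call:
{"op": "send_rows", "data": {
  "deltas": [
    {"dx": 1,"dy": 32,"dz": 0,"rx": 0,"ry": 0,"rz": -5.5},
    {"dx": 2,"dy": 64,"dz": 0,"rx": 0,"ry": 0,"rz": -11},
    {"dx": 4,"dy": 96,"dz": 0,"rx": 0,"ry": 0,"rz": -16.5},
    {"dx": 5,"dy": 128,"dz": 0,"rx": 0,"ry": 0,"rz": -22},
    {"dx": 6,"dy": 160,"dz": 0,"rx": 0,"ry": 0,"rz": -27.5}
  ]
}}

```text
clock: 15.58
tcp_pos: [0.5211, -0.0004, 0.1669]
orientation: [0.953, 2.993, 0.001]
contact_force: [0.5, 0.3, -2.2]
grip_width: 0.0352
gripper_force: 40.9
```

Call:
{"op": "send_rows", "data": {
  "deltas": [
    {"dx": 1,"dy": 34,"dz": 0,"rx": 0,"ry": 0,"rz": -5.5},
    {"dx": 3,"dy": 68,"dz": 0,"rx": 0,"ry": 0,"rz": -11},
    {"dx": 5,"dy": 102,"dz": 0,"rx": 0,"ry": 0,"rz": -16.5},
    {"dx": 6,"dy": 136,"dz": 0,"rx": 0,"ry": 0,"rz": -22},
    {"dx": 8,"dy": 170,"dz": 0,"rx": 0,"ry": 0,"rz": -27.5}
  ]
}}

```text
clock: 16.0
tcp_pos: [0.5289, 0.1698, 0.1668]
orientation: [-1.636, -2.682, -0.001]
contact_force: [0.2, -0.3, -1.5]
grip_width: 0.0351
gripper_force: 40.9
```

Call:
{"op": "send_rows", "data": {
  "deltas": [
    {"dx": 4,"dy": 34,"dz": 0,"rx": 0,"ry": 0,"rz": -6},
    {"dx": 8,"dy": 60,"dz": -15,"rx": 0,"ry": 0,"rz": -12},
    {"dx": 8,"dy": 75,"dz": -30,"rx": 0,"ry": 0,"rz": -13.2},
    {"dx": 8,"dy": 75,"dz": -45,"rx": 0,"ry": 0,"rz": -13.2},
    {"dx": 8,"dy": 75,"dz": -45,"rx": 0,"ry": 0,"rz": -13.2}
  ]
}}

```text
clock: 16.42
tcp_pos: [0.5351, 0.2442, 0.1188]
orientation: [-1.923, -2.482, 0.006]
contact_force: [-1.3, -0.3, -2.3]
grip_width: 0.0354
gripper_force: 40.8
```

```bash
python3 - <<'E'
from h import *
d=grab('wrist'); cv2.imwrite('pics/w8.png',d['frame']); rects(d,.058,.0655); rects(d,.0655,.076); rects(d,.12,.145)
from bench import r; o=r.get_obs(); p=o['orientation']; print(o['clock'],o['tcp_pos'],2*np.degrees(np.arctan2(p[1],p[0]))-90,o['grip_width'])
E
```

```text
[529.4 295.5] [261.  142.4] 14.05 box [  105    12   450   238 21246]
[647.5 279.9] [ 29.3 145.7] 14.07 box [ 465   94   72  212 8098]
[600.3 287.8] [ 57.  141.8] 13.98 box [  386    59   111   226 19286]
[525.9 269.4] [ 61.7 122.5] 24.26 box [  240    59   155   279 26033]
16.4667 [0.53605917 0.24293647 0.12026299] -345.6508882990765 0.03504660480781237
```

Call:
{"op": "send_rows", "data": {
  "deltas": [
    {"dx": 0,"dy": 0,"dz": -20,"rx": 0,"ry": 0,"rz": 0},
    {"dx": 0,"dy": 0,"dz": -40,"rx": 0,"ry": 0,"rz": 0},
    {"dx": 0,"dy": 0,"dz": -55,"rx": 0,"ry": 0,"rz": 0},
    {"dx": 0,"dy": 0,"dz": -60,"rx": 0,"ry": 0,"rz": 0},
    {"dx": 0,"dy": 0,"dz": -62,"rx": 0,"ry": 0,"rz": 0}
  ]
}}

```text
clock: 16.88
tcp_pos: [0.5375, 0.2421, 0.0596]
orientation: [-1.929, -2.479, 0.001]
contact_force: [-0.7, -0.5, -1.7]
grip_width: 0.035
gripper_force: 40.8
```

Call:
{"op": "send_rows", "data": {
  "deltas": [
    {"dx": 0,"dy": 0,"dz": -1,"rx": 0,"ry": 0,"rz": 0},
    {"dx": 0,"dy": 0,"dz": -2,"rx": 0,"ry": 0,"rz": 0},
    {"dx": 0,"dy": 0,"dz": -3,"rx": 0,"ry": 0,"rz": 0},
    {"dx": 0,"dy": 0,"dz": -3,"rx": 0,"ry": 0,"rz": 0}
  ]
}}

```text
clock: 17.22
tcp_pos: [0.5378, 0.2433, 0.057]
orientation: [1.928, 2.48, 0.002]
contact_force: [-0.5, 0.5, -1.7]
grip_width: 0.0353
gripper_force: 40.8
```

Call:
{"op": "send_rows", "data": {
  "deltas": [
    {"dx": 0,"dy": 0,"dz": -1,"rx": 0,"ry": 0,"rz": 0},
    {"dx": 0,"dy": 0,"dz": -2,"rx": 0,"ry": 0,"rz": 0},
    {"dx": 0,"dy": 0,"dz": -2.5,"rx": 0,"ry": 0,"rz": 0},
    {"dx": 0,"dy": 0,"dz": -2.5,"rx": 0,"ry": 0,"rz": 0}
  ]
}}

```text
clock: 17.55
tcp_pos: [0.5378, 0.2433, 0.0558]
orientation: [-1.927, -2.48, -0.002]
contact_force: [-5.5, -2.5, 15.5]
grip_width: 0.0354
gripper_force: 43.2
```

Call:
{"op": "send_rows", "data": {
  "deltas": [
    {"dx": 0,"dy": 0,"dz": 1,"rx": 0,"ry": 0,"rz": 0},
    {"dx": 0,"dy": 0,"dz": 1,"rx": 0,"ry": 0,"rz": 0},
    {"dx": 0,"dy": 0,"dz": 1,"rx": 0,"ry": 0,"rz": 0},
    {"dx": 0,"dy": 0,"dz": 2,"rx": 0,"ry": 0,"rz": 0}
  ],
  "jaw": 46
}}

```text
clock: 17.88
tcp_pos: [0.5373, 0.2431, 0.0556]
orientation: [-1.928, -2.481, 0.0]
contact_force: [0.4, 0.7, -0.2]
grip_width: 0.0462
gripper_force: 0.0
```

Call:
{"op": "send_rows", "data": {
  "deltas": [
    {"dx": 0,"dy": 0,"dz": 15,"rx": 0,"ry": 0,"rz": 0},
    {"dx": 0,"dy": 0,"dz": 45,"rx": 0,"ry": 0,"rz": 0},
    {"dx": 0,"dy": 0,"dz": 55,"rx": 0,"ry": 0,"rz": 0},
    {"dx": -29,"dy": -7.5,"dz": 55,"rx": 0,"ry": 0,"rz": 0},
    {"dx": -47,"dy": -12,"dz": 55,"rx": 0,"ry": 0,"rz": 0}
  ]
}}

```text
clock: 18.3
tcp_pos: [0.4898, 0.2308, 0.1113]
orientation: [1.928, 2.48, 0.001]
contact_force: [-1.6, -0.5, 0.3]
grip_width: 0.0461
gripper_force: 0.0
```

Call:
{"op": "send_rows", "data": {
  "deltas": [
    {"dx": 0,"dy": 0,"dz": 0,"rx": 0,"ry": 0,"rz": 0},
    {"dx": 0,"dy": 0,"dz": 0,"rx": 0,"ry": 0,"rz": 0},
    {"dx": 0,"dy": 0,"dz": 0,"rx": 0,"ry": 0,"rz": 0},
    {"dx": 0,"dy": 0,"dz": 0,"rx": 0,"ry": 0,"rz": 0}
  ],
  "jaw": 0
}}

```text
clock: 18.63
tcp_pos: [0.4914, 0.2315, 0.1109]
orientation: [1.927, 2.48, 0.001]
contact_force: [-0.2, -0.3, -0.3]
grip_width: 0.0002
gripper_force: 0.0
```

```bash
python3 - <<'E'
from h import *
d=grab('wrist'); rects(d,.058,.0645); rects(d,.0645,.076)
from bench import r; o=r.get_obs(); p=o['orientation']; print(o['clock'],o['tcp_pos'],2*np.degrees(np.arctan2(p[1],p[0]))-90,o['grip_width'])
E
```

```text
[508.4 328.8] [199.5 234.7] 73.72 box [  173     5   459   294 23338]
[652.4 262.9] [ 31.8 180.9] 12.91 box [ 516   93   97  255 8949]
[603.8 274.1] [ 57.8 170.1] 14.2 box [  451    56   129   266 22650]
[532.7 266.6] [ 36.3 126. ] 14.58 box [  364    76    74   208 12258]
18.6833 [0.49133055 0.23138866 0.11080661] 14.292810144445255 -9.488800526691499e-05
```

Call:
{"op": "send_rows", "data": {
  "deltas": [
    {"dx": 0,"dy": 0,"dz": -15,"rx": 0,"ry": 0,"rz": 0},
    {"dx": 0,"dy": 0,"dz": -40,"rx": 0,"ry": 0,"rz": 0},
    {"dx": 0,"dy": 0,"dz": -54,"rx": 0,"ry": 0,"rz": 0},
    {"dx": 0,"dy": 0,"dz": -57,"rx": 0,"ry": 0,"rz": 0}
  ]
}}

```text
clock: 19.02
tcp_pos: [0.4896, 0.2305, 0.0515]
orientation: [-1.927, -2.48, 0.005]
contact_force: [0.7, -0.4, 0.4]
grip_width: 0.0
gripper_force: 0.0
```

Call:
{"op": "send_rows", "data": {
  "deltas": [
    {"dx": 8,"dy": 2,"dz": 0,"rx": 0,"ry": 0,"rz": 0},
    {"dx": 14,"dy": 3.6,"dz": 0,"rx": 0,"ry": 0,"rz": 0},
    {"dx": 18,"dy": 4.6,"dz": 0,"rx": 0,"ry": 0,"rz": 0},
    {"dx": 22,"dy": 5.6,"dz": 0,"rx": 0,"ry": 0,"rz": 0},
    {"dx": 26,"dy": 6.6,"dz": 0,"rx": 0,"ry": 0,"rz": 0}
  ]
}}

```text
clock: 19.43
tcp_pos: [0.517, 0.238, 0.0544]
orientation: [-1.928, -2.481, -0.001]
contact_force: [-1.0, -0.3, 2.7]
grip_width: 0.0
gripper_force: 1.1
```

Call:
{"op": "send_rows", "data": {
  "deltas": [
    {"dx": 3,"dy": 0.8,"dz": 0,"rx": 0,"ry": 0,"rz": 0},
    {"dx": 6,"dy": 1.5,"dz": 0,"rx": 0,"ry": 0,"rz": 0},
    {"dx": 8,"dy": 2,"dz": 0,"rx": 0,"ry": 0,"rz": 0},
    {"dx": 10,"dy": 2.5,"dz": 0,"rx": 0,"ry": 0,"rz": 0},
    {"dx": 11,"dy": 2.8,"dz": 0,"rx": 0,"ry": 0,"rz": 0}
  ]
}}

```text
clock: 19.85
tcp_pos: [0.5276, 0.2406, 0.0538]
orientation: [1.928, 2.481, 0.0]
contact_force: [-3.0, -1.0, 1.2]
grip_width: 0.0
gripper_force: 1.2
```

Call:
{"op": "send_rows", "data": {
  "deltas": [
    {"dx": 1,"dy": 0.2,"dz": 0,"rx": 0,"ry": 0,"rz": 0},
    {"dx": 2,"dy": 0.5,"dz": 0,"rx": 0,"ry": 0,"rz": 0},
    {"dx": 2,"dy": 0.5,"dz": 0,"rx": 0,"ry": 0,"rz": 0}
  ]
}}

```text
clock: 20.1
tcp_pos: [0.5296, 0.2411, 0.0538]
orientation: [1.928, 2.48, 0.0]
contact_force: [-1.0, 0.5, 0.7]
grip_width: 0.0002
gripper_force: 0.7
```

Call:
{"op": "send_rows", "data": {
  "deltas": [
    {"dx": 1,"dy": 0.2,"dz": 0,"rx": 0,"ry": 0,"rz": 0},
    {"dx": 2,"dy": 0.5,"dz": 0,"rx": 0,"ry": 0,"rz": 0},
    {"dx": 3,"dy": 0.8,"dz": 0,"rx": 0,"ry": 0,"rz": 0},
    {"dx": 4,"dy": 1,"dz": 0,"rx": 0,"ry": 0,"rz": 0},
    {"dx": 4,"dy": 1,"dz": 0,"rx": 0,"ry": 0,"rz": 0}
  ]
}}

```text
clock: 20.52
tcp_pos: [0.5312, 0.2416, 0.0535]
orientation: [-1.926, -2.478, 0.006]
contact_force: [-7.9, -1.3, 6.8]
grip_width: 0.0002
gripper_force: 4.4
```

Call:
{"op": "send_rows", "data": {
  "deltas": [
    {"dx": -12,"dy": -3,"dz": 0,"rx": 0,"ry": 0,"rz": 0},
    {"dx": -12,"dy": -3,"dz": 30,"rx": 0,"ry": 0,"rz": 0},
    {"dx": -12,"dy": -3,"dz": 60,"rx": 0,"ry": 0,"rz": 0},
    {"dx": 5,"dy": -28,"dz": 60,"rx": 0,"ry": 0,"rz": 0},
    {"dx": 22,"dy": -53,"dz": 60,"rx": 0,"ry": 0,"rz": 0}
  ]
}}

```text
clock: 20.93
tcp_pos: [0.5569, 0.1918, 0.1158]
orientation: [1.92, 2.485, 0.008]
contact_force: [0.2, 0.8, -1.4]
grip_width: -0.0001
gripper_force: 0.0
```

Call:
{"op": "send_rows", "data": {
  "deltas": [
    {"dx": 18,"dy": -25,"dz": 0,"rx": 0,"ry": 0,"rz": 0},
    {"dx": 35,"dy": -50,"dz": 0,"rx": 0,"ry": 0,"rz": 0},
    {"dx": 35,"dy": -50,"dz": -20,"rx": 0,"ry": 0,"rz": 0},
    {"dx": 35,"dy": -50,"dz": -45,"rx": 0,"ry": 0,"rz": 0},
    {"dx": 35,"dy": -50,"dz": -60,"rx": 0,"ry": 0,"rz": 0}
  ]
}}

```text
clock: 21.35
tcp_pos: [0.5908, 0.1382, 0.0523]
orientation: [1.929, 2.479, 0.0]
contact_force: [-0.5, 1.0, 0.1]
grip_width: 0.0002
gripper_force: 0.0
```

Call:
{"op": "send_rows", "data": {
  "deltas": [
    {"dx": -2,"dy": 8,"dz": 0,"rx": 0,"ry": 0,"rz": 0},
    {"dx": -4,"dy": 15,"dz": 0,"rx": 0,"ry": 0,"rz": 0},
    {"dx": -5,"dy": 19,"dz": 0,"rx": 0,"ry": 0,"rz": 0},
    {"dx": -6,"dy": 23,"dz": 0,"rx": 0,"ry": 0,"rz": 0},
    {"dx": -6,"dy": 23,"dz": 0,"rx": 0,"ry": 0,"rz": 0}
  ]
}}

```text
clock: 21.77
tcp_pos: [0.5849, 0.164, 0.0549]
orientation: [1.925, 2.482, 0.003]
contact_force: [-0.7, 0.7, -0.1]
grip_width: 0.0
gripper_force: 0.0
```

Call:
{"op": "send_rows", "data": {
  "deltas": [
    {"dx": -0.5,"dy": 2,"dz": 0,"rx": 0,"ry": 0,"rz": 0},
    {"dx": -1,"dy": 4,"dz": 0,"rx": 0,"ry": 0,"rz": 0},
    {"dx": -1.2,"dy": 5,"dz": 0,"rx": 0,"ry": 0,"rz": 0},
    {"dx": -1.5,"dy": 6,"dz": 0,"rx": 0,"ry": 0,"rz": 0},
    {"dx": -1.5,"dy": 6,"dz": 0,"rx": 0,"ry": 0,"rz": 0}
  ]
}}

```text
clock: 22.18
tcp_pos: [0.5831, 0.1679, 0.054]
orientation: [1.928, 2.48, 0.0]
contact_force: [0.6, -1.2, 1.3]
grip_width: -0.0005
gripper_force: 0.8
```

Call:
{"op": "send_rows", "data": {
  "deltas": [
    {"dx": -0.2,"dy": 1,"dz": 0,"rx": 0,"ry": 0,"rz": 0},
    {"dx": -0.5,"dy": 2,"dz": 0,"rx": 0,"ry": 0,"rz": 0},
    {"dx": -0.8,"dy": 3,"dz": 0,"rx": 0,"ry": 0,"rz": 0},
    {"dx": -1,"dy": 4,"dz": 0,"rx": 0,"ry": 0,"rz": 0},
    {"dx": -1,"dy": 4,"dz": 0,"rx": 0,"ry": 0,"rz": 0}
  ]
}}

```text
clock: 22.6
tcp_pos: [0.5825, 0.1695, 0.0539]
orientation: [1.928, 2.477, -0.002]
contact_force: [3.2, -7.6, 1.9]
grip_width: 0.0
gripper_force: 3.7
```

Call:
{"op": "send_rows", "data": {
  "deltas": [
    {"dx": 2,"dy": -8,"dz": 0,"rx": 0,"ry": 0,"rz": 0},
    {"dx": 2,"dy": -10,"dz": 35,"rx": 0,"ry": 0,"rz": 0},
    {"dx": 0,"dy": -10,"dz": 70,"rx": 0,"ry": 0,"rz": 0},
    {"dx": -20,"dy": 15,"dz": 75,"rx": 0,"ry": 0,"rz": 0},
    {"dx": -40,"dy": 42,"dz": 75,"rx": 0,"ry": 0,"rz": 0}
  ]
}}

```text
clock: 23.02
tcp_pos: [0.544, 0.213, 0.1316]
orientation: [1.933, 2.474, 0.007]
contact_force: [-0.0, 1.5, -0.6]
grip_width: -0.0
gripper_force: 0.0
```

Call:
{"op": "send_rows", "data": {
  "deltas": [
    {"dx": -14,"dy": 14,"dz": 0,"rx": 0,"ry": 0,"rz": 0},
    {"dx": -28,"dy": 28,"dz": 0,"rx": 0,"ry": 0,"rz": 0},
    {"dx": -28,"dy": 28,"dz": 0,"rx": 0,"ry": 0,"rz": 0},
    {"dx": -28,"dy": 28,"dz": 0,"rx": 0,"ry": 0,"rz": 0}
  ]
}}

```text
clock: 23.35
tcp_pos: [0.5127, 0.2436, 0.1286]
orientation: [-1.923, -2.483, 0.0]
contact_force: [0.1, 0.1, -0.6]
grip_width: -0.0004
gripper_force: 0.0
```

```bash
python3 - <<'E'
from h import *
from bench import r; o=r.get_obs(); print(o['clock'],o['tcp_pos'])
d=grab('wrist'); rects(d,.0645,.076); C=cloud(d)
# board-frame coords, stave-top points; far-end v and left u per u/v bins, joint gap via missing top
a=np.radians(14.3); B=C[...,:2]@np.array([[np.cos(a),-np.sin(a)],[np.sin(a),np.cos(a)]])*1000
m=(C[...,2]>.0645)&(C[...,2]<.076); u,v=B[m].T
for lo in range(582,684,8):
    k=(u>=lo)&(u<lo+8)&(v<230); print(lo,k.sum(),v[k].max().round(1) if k.any() else '')
g=cv2.cvtColor(d['frame'],cv2.COLOR_BGR2GRAY)
for vv in (60,100,140,180):
    k=(abs(B[...,1]-vv)<3)&(B[...,0]>610)&(B[...,0]<640)&(C[...,2]>0.02)
    print(vv,'uL',u[abs(v-vv)<3].min().round(1) if (abs(v-vv)<3).any() else '', 'z across joint',[int(np.median(C[...,2][k&(abs(B[...,0]-x)<1)])*1e4)/10 if (k&(abs(B[...,0]-x)<1)).any() else None for x in range(618,632,2)],[int(g[k&(abs(B[...,0]-x)<1)].mean()) if (k&(abs(B[...,0]-x)<1)).any() else None for x in range(618,632,2)])
E
```

```text
23.35 [0.51268467 0.24355335 0.12855247]
[586.1 270.4] [ 93.  168.5] 14.23 box [  361    70   160   244 30120]
582 535 217.6
590 2642 201.4
598 2566 201.6
606 2517 201.1
614 2522 201.3
622 2548 201.3
630 2591 200.9
638 2623 200.6
646 2661 200.8
654 2692 201.0
662 2699 200.7
670 2729 201.0
678 796 200.4
60 uL 588.9 z across joint [None, None, None, 66.1, 66.7, 67.3, 67.4] [None, None, None, 80, 68, 94, 105]
100 uL 588.5 z across joint [67.2, 66.9, 67.2, 66.6, 66.8, 67.0, 67.2] [111, 110, 109, 85, 79, 104, 103]
140 uL 588.7 z across joint [67.2, 67.2, 67.4, 67.0, 66.9, 67.2, 67.2] [112, 112, 111, 95, 78, 108, 108]
180 uL 588.3 z across joint [67.0, 67.2, 67.2, 66.7, 66.7, 67.0, 67.4] [100, 100, 99, 82, 70, 97, 98]
```

Both staves form one block, about 93 x 169 mm, at the board's yaw, with ends level at the end fence. I give one more firm side push to make sure the joint is tight.

Call:
{"op": "send_rows", "data": {
  "deltas": [
    {"dx": 0,"dy": 0,"dz": -30,"rx": 0,"ry": 0,"rz": 0},
    {"dx": 0,"dy": 0,"dz": -60,"rx": 0,"ry": 0,"rz": 0},
    {"dx": 0,"dy": 0,"dz": -74,"rx": 0,"ry": 0,"rz": 0},
    {"dx": 6,"dy": 1.5,"dz": -74,"rx": 0,"ry": 0,"rz": 0},
    {"dx": 12,"dy": 3,"dz": -74,"rx": 0,"ry": 0,"rz": 0}
  ]
}}

```text
clock: 23.82
tcp_pos: [0.5267, 0.2437, 0.0545]
orientation: [1.93, 2.479, -0.002]
contact_force: [1.6, 0.3, 1.1]
grip_width: 0.0003
gripper_force: 0.0
```

Call:
{"op": "send_rows", "data": {
  "deltas": [
    {"dx": 2,"dy": 0.5,"dz": 0,"rx": 0,"ry": 0,"rz": 0},
    {"dx": 4,"dy": 1,"dz": 0,"rx": 0,"ry": 0,"rz": 0},
    {"dx": 6,"dy": 1.5,"dz": 0,"rx": 0,"ry": 0,"rz": 0},
    {"dx": 7,"dy": 1.8,"dz": 0,"rx": 0,"ry": 0,"rz": 0},
    {"dx": 8,"dy": 2,"dz": 0,"rx": 0,"ry": 0,"rz": 0}
  ]
}}

```text
clock: 24.23
tcp_pos: [0.5305, 0.2452, 0.0555]
orientation: [-1.925, -2.476, 0.009]
contact_force: [-15.8, -6.5, 15.6]
grip_width: 0.0001
gripper_force: 8.9
```

Call:
{"op": "send_rows", "data": {
  "deltas": [
    {"dx": -8,"dy": -2,"dz": 0,"rx": 0,"ry": 0,"rz": 0},
    {"dx": -20,"dy": -5,"dz": 0,"rx": 0,"ry": 0,"rz": 0},
    {"dx": -22,"dy": -5.5,"dz": 35,"rx": 0,"ry": 0,"rz": 0},
    {"dx": -22,"dy": -5.5,"dz": 70,"rx": 0,"ry": 0,"rz": 0},
    {"dx": -22,"dy": -5.5,"dz": 105,"rx": 0,"ry": 0,"rz": 0}
  ]
}}

```text
clock: 24.65
tcp_pos: [0.5121, 0.2414, 0.1619]
orientation: [1.928, 2.48, 0.001]
contact_force: [1.0, 0.7, 0.2]
grip_width: 0.0002
gripper_force: 0.0
```

Call:
{"op": "send_rows", "data": {
  "deltas": [
    {"dx": 0,"dy": 0,"dz": 0,"rx": 0,"ry": 0,"rz": 0},
    {"dx": 0,"dy": 0,"dz": 0,"rx": 0,"ry": 0,"rz": 0},
    {"dx": 0,"dy": 0,"dz": 0,"rx": 0,"ry": 0,"rz": 0}
  ]
}}

```text
clock: 24.9
tcp_pos: [0.5121, 0.242, 0.1605]
orientation: [1.927, 2.481, 0.003]
contact_force: [-0.8, 0.7, -0.1]
grip_width: 0.0003
gripper_force: 0.0
```

```bash
python3 - <<'E'
from h import *
from bench import r; o=r.get_obs(); print(o['clock'],o['tcp_pos'],o['contact_force'])
d=grab('wrist'); rects(d,.0645,.076); C=cloud(d)
a=np.radians(14.3); B=C[...,:2]@np.array([[np.cos(a),-np.sin(a)],[np.sin(a),np.cos(a)]])*1000
m=(C[...,2]>.0645)&(C[...,2]<.076); u,v=B[m].T
print([v[(u>=l)&(u<l+8)&(v<215)].max().round(1) for l in range(592,676,8)],[u[(abs(v-w)<3)].min().round(1) for w in (60,100,140,180)])
E
```

```text
24.9 [0.51207155 0.24198032 0.16047181] [-0.8077159   0.68601276 -0.12141007]
[586.6 269.3] [ 92.8 170.7] 14.29 box [  357    74   136   216 24806]
[np.float64(201.2), np.float64(201.4), np.float64(212.0), np.float64(213.4), np.float64(201.0), np.float64(201.1), np.float64(201.3), np.float64(201.4), np.float64(200.9), np.float64(201.2), np.float64(201.4)] [np.float64(589.0), np.float64(589.1), np.float64(589.1), np.float64(589.3)]
```

Block measures 92.8 x 170.7 mm at yaw 14.29°, tight on all faces, and the robot is clear. Handing in.

```bash
python3 -c "
from bench import r; print(r.hand_in())"
```

```text
the job is handed in; nothing more can be done
None
```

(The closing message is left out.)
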